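# Clamp the staves of a split serving board

### The job

The three wooden staves of a split serving board lie loose and crooked in the bench clamp on the counter. Push every stave across the bed until its end is flush against the aluminium fence, and only after that pump the orange trigger until the padded jaw has closed the row up tight and the black pointer on the jaw stands in the green band - press no harder, never into the red. The clamp lets go when the trigger is let go, so finish while still holding the trigger squeezed with the pointer in the green; leave the bell, the salt shaker and the ramekin alone.

Things in the scene. Friction and masses are not known exactly. Their poses are not given: they have to be found in the camera images.
- clamp: Bench clamp fixed to the counter, 365 mm long along its y. Origin on the counter under the bed; x points to the fence (the robot's right), y to the fixed jaw (away from the robot), z up. Steel bed: top z = 12 mm, x = -60 to 50, y = -35 to 125 mm. Moving jaw, post and trigger lie in line toward -y, centred on x = 5 mm; a toothed rod (below z = 38 mm) runs under them to y = -243 mm.
- fence_face (a point): Middle of the foot of the aluminium fence's face, at clamp x = 35, y = 35, z = 12 mm. The face runs along y from -40 to 100 mm and is 19 mm high (top z = 31 mm). A stave (60 mm long) is flush when its far end touches it: stave origin at clamp x = 5 mm.
- fixed_jaw_face (a point): Middle of the foot of the blue fixed jaw's face, at clamp x = 5, y = 100, z = 12 mm; jaw top at z = 45 mm. In the closed row the stave origins are at clamp y = 84, 52 and 20 mm.
- stave_a: Dark wooden stave, 60 (its x) x 32 (y) x 26 mm (z), about 50 g. Origin: centre of its underside. The three are interchangeable and lie side by side on the bed along the clamp's y in any order, with gaps, x axes within 0.12 rad of the clamp's x axis, origins 13 to 27 mm short of flush.
- stave_b: Medium brown wooden stave, same size and origin as stave_a.
- stave_c: Light wooden stave, same size and origin as stave_a.
- jaw (a joint): Travel in m of the blue moving jaw (56 mm wide, top z = 48, pointer to 54 mm) along the clamp's +y: 0 back, 0.085 forward. Only pumping moves it; 2.5 N friction holds it when the trigger is free. The free pad's face is at clamp y = -0.050 + this value, so it meets a closed row at about 0.054.
- pad (a joint): Compression in m of the sprung pad before the moving jaw: 0 free, 0.016 solid, 900 N/m. The black pointer on the jaw's top shows it: white band to 0.005, green 0.005 to 0.011, red above. Sliding the staves along compresses it up to about 0.003; when the trigger is let go the jaw springs back and it falls below 0.004.
- trigger_slide (a joint): Travel in m of the trigger toward the grip post (clamp +y): 0 released, 0.020 fully squeezed; a 1.6 to 2.4 N spring returns it. It drives the jaw 1:1 through a pawl on 6 mm teeth: up to 6 mm of a stroke may be idle, a full stroke gains about 18 mm, and the jaw stays when the trigger returns. In the last stroke stop part way and hold. In the green it takes 10 to 15 N.
- trigger: Orange trigger plate, 26 mm along clamp x, 10 mm thick (y), z = 62 to 144 mm. Squeeze it toward the black post from above, a finger behind each: outer faces are 48 mm apart released, 28 mm fully squeezed; only the plate moves, the post is fixed. Origin: at the clamp's origin when released, then shifted along clamp y.
- trigger_outer (a point): Middle of the trigger plate's outer (clamp -y) face at the height to press, 120 mm above the counter; released at clamp x = 5, y = -160 mm. Moves with the trigger.
- post_face (a point): Middle of the black grip post's outer (clamp +y) face, 120 mm above the counter, at clamp x = 5, y = -112 mm. The post is 26 mm wide (x), 14 mm thick (y), its top at z = 152 mm.
- pad_face (a point): Centre of the pad's rubber face (56 x 24 mm), 27 mm above the counter; moves with jaw and pad.
- order_bell: Bystander: cream counter bell on a black foot, 81 mm wide, 57 mm high. Origin: centre of its underside.
- salt_shaker: Bystander: glass salt shaker with grey top, 44 mm wide, 90 mm high. Origin: centre of its underside.
- ramekin: Bystander: brown ramekin, 69 mm wide, 34 mm high. Origin: centre of its underside.

How it is judged:
By the outcome, as a careful person would: the job done as asked, in the order asked, and still so for the second after the job is handed in, while the arm keeps its last pose, push and grip.
It also fails if it takes over 72 s, if anything falls off the work surface, if the arm or the gripper's body presses on something with over 40 N, if the wrist force passes 120 N, or if a joint passes its speed limit or range.

### The arm

A 7-joint arm with a two-finger parallel gripper is mounted at the origin on a cart in front of the work surface, level with it; the furniture and walls round the work are solid. World frame = base frame: x ahead of the robot, y to its left, z up, the work surface at z = 0. Lengths are in m, angles in rad, forces in N, time in s.
With the tool pointing down it reaches from about 0.4 to 0.875 m from the base axis. Payload 19.3 kg.
Tool frame: the origin (TCP) lies midway between the tips of the shut fingers; the grasp point (between the pads) lies 19 mm behind it; z points along the fingers, y is the line along which they close (so a half turn about z gives the same grasp; the last joint's range is limited). The gripper opens to 85 mm and grips with 20 to 120 N. Pads are 22 mm wide; open, the fingers measure 114 mm over their backs; the gripper's body (76 mm by 85 mm) begins 54 mm behind the grasp point. The pads swing forward as they close: fully open they stand 13 mm farther back than shut.
Start: joints at [-1.187, 0.521, -0.036, 1.599, 0.021, 1.021, -0.113], TCP at [0.274, 0.562, 0.231] pointing down, gripper open.
Joint ranges: [-2.91, 2.91], [-0.3, 2.13], [-1.5, 1.42], [0.17, 2.43], [-1.26, 4.41], [0.16, 1.93], [-2.52, 2.52]. Speed limits (rad/s): [1.89, 1.89, 2.39, 2.39, 3.01, 3.01, 3.01].

### API

Orientations are given as [roll, pitch, yaw] about the fixed x, y, z axes, in that order (R = Rz(yaw) Ry(pitch) Rx(roll)).
In Python, from workcell import * gives the robot as it stands. The module is installed in compiled form; this text tells all that it offers.
- The arm moves only by the tool play_rows, never from a script. Its argument "deltas" is a list of rows, each a list of 7 numbers: the shift along the tool's x, y, z in units of 500 mm (1.0 is 500 mm), then the turn, a rotation vector about the tool's x, y, z in units of 120 degrees (1.0 is 120 degrees), then the closure, from 0 (fully open) to 1 (shut). A call has 1 to 10 rows; each row is the pose to reach, as a shift and turn from the pose commanded when the call began, along the tool's axes at that moment; what a row does not reach only later rows make up. A row lasts 1/10 s, in which the tool goes at most 50 mm and 8.59 degrees, less where a joint would pass 70% of its speed; a pose out of reach is approached as far as the arm can. A call with a number of a shift or a turn outside -1 to 1 is refused whole. A call with a gripper value outside its range is refused whole. The fingers move at their own pace and stop on an object; "newtons" is the grip in N (left out, the last holds). Time passes only in rows, so rows that repeat a pose let the fingers close. It gives the time, the measured TCP pose, the force, the opening and the grip force at its end, in the units of the state.
- observe(): the state, without advancing time (a new reading comes with each control period).
- grab_frame(name): name is "scene" or "top" or "wrist"; returns the picture (384x512x3 uint8, red, green, blue); there is no depth.
- get_calibration(name): a dict with "fovy" (degrees; the focal length in pixels is half the picture's height over the tangent of half this angle, whatever the lens; pixels are square), "cx", "cy" (the principal point, pixels), "k1" (the pictures are not rectified: a ray, as slopes to the right and down, at radius r is drawn at 1 + k1 r^2 times it, then the intrinsics apply), "xyz" and "rotation" of the camera in the world. Camera axes: x right, y down, z forward; pixel columns grow to the right and rows downward; lengths in m; the calibration is good to about 2 mm. A picture is of the moment at which its call begins: read the wrist's pose just before it. get_calibration takes no time and is no camera call; for the wrist camera it gives the pose at the moment of the call.
- job_done(): hands the job in; it is judged then, once.
The state is a dict: "clock": time; "qpos": joint angles; "qd": joint speeds; "joint_efforts": joint torques, N m; "position": TCP position; "tool_rot": TCP orientation; "force": force on the tool from outside, world axes, zero at the start; "moment": the same for the moment, N m; "grip_width": finger opening in m; "finger_force": force on a finger pad.
Only numpy, scipy, OpenCV 4.12 (cv2) and the standard library are available. Lean on these libraries where they do the work, as an engineer would, in place of code of your own. Each camera call takes 0.05 s, during which the arm holds its last target. There are 200 camera calls.

## Working session

There is one attempt and no reset: what is moved stays moved. The work goes in short steps, Python scripts to look and compute and a tool call to move; the robot and the scene stay as the last step left them, time stands still between calls to the robot, and variables do not carry over. Pictures are saved under pics/ and viewed, at most 10 in all, crops included, and the job is handed in when it is done.

Besides the shell and the picture viewer there is one more tool, called after ">>>" by a JSON object that holds its "op" and its "data". play_rows: Moves the arm, as the interface text tells. Its arguments: {"type":"object","properties":{"deltas":{"type":"array"},"newtons":{"type":"number"}},"required":["deltas"]}

```bash
mkdir -p pics; python3 - <<'E'
from workcell import *
import cv2
s=observe();print({k:s[k] for k in('clock','position','tool_rot','grip_width','force')})
for n in('scene','top'):
    f=grab_frame(n);cv2.imwrite(f'pics/{n}0.png',f[:,:,::-1]);print(n,get_calibration(n))
print(get_calibration('wrist'))
E
```

```text
{'clock': 0.0, 'position': array([0.27387032, 0.56141119, 0.23072848]), 'tool_rot': array([-3.14043108e+00,  6.59222340e-05,  2.68772733e+00]), 'grip_width': 0.08531883287467082, 'force': array([ 0.44167913,  0.66505212, -0.34981949])}
scene {'fovy': 42.98978676960092, 'cx': 255.70404340816367, 'cy': 195.69398744202454, 'k1': -0.06387588249128835, 'xyz': array([-0.05593864,  0.41577314,  0.66284158]), 'rotation': array([-2.24124658,  0.00870729, -2.05183556])}
top {'fovy': 44.44688076512505, 'cx': 252.60393897644605, 'cy': 186.2056536840827, 'k1': 0.015557077545779875, 'xyz': array([0.47293235, 0.07812091, 1.12230689]), 'rotation': array([-3.04172418, -0.00948829, -1.54813491])}
{'fovy': 62.71349665496965, 'cx': 256.6200697877175, 'cy': 189.88242031358118, 'k1': -0.0340242212607668, 'xyz': array([0.20326039, 0.59664593, 0.37383691]), 'rotation': array([2.82816293e+00, 9.19786055e-04, 1.11654271e+00])}
```

View pics/top0.png

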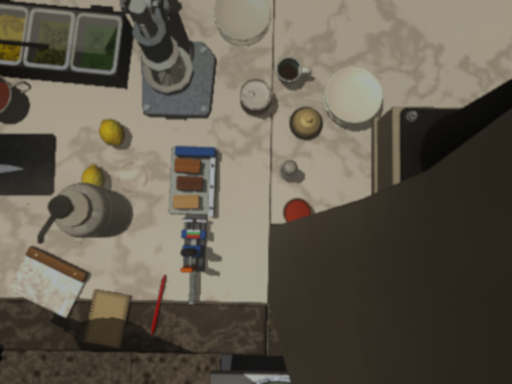

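View pics/scene0.png

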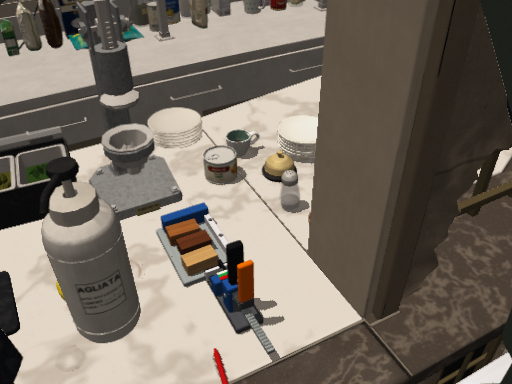

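```bash
cat > h.py <<'E'
import numpy as np, cv2
from scipy.spatial.transform import Rotation as Rot
from workcell import *
def cam(n):
    c=get_calibration(n); f=192/np.tan(np.radians(c['fovy']/2))
    return c,f,Rot.from_euler('xyz',c['rotation']).as_matrix()
def ray(C,p):
    c,f,R=C; d=np.array([(p[0]-c['cx'])/f,(p[1]-c['cy'])/f]); u=d.copy()
    for _ in range(20): u=d/(1+c['k1']*(u@u))
    return c['xyz'],R@np.array([u[0],u[1],1])
def onz(C,p,z):
    o,d=ray(C,p); return o+d*(z-o[2])/d[2]
def proj(C,P):
    c,f,R=C; q=R.T@(np.asarray(P)-c['xyz']); u=q[:2]/q[2]; u=u*(1+c['k1']*(u@u))
    return np.array([f*u[0]+c['cx'],f*u[1]+c['cy']])
def blobs(img,lo,hi,amin=20):
    h=cv2.cvtColor(img,cv2.COLOR_RGB2HSV); m=cv2.inRange(h,np.array(lo),np.array(hi))
    cs,_=cv2.findContours(m,cv2.RETR_EXTERNAL,cv2.CHAIN_APPROX_NONE)
    return [c for c in cs if cv2.contourArea(c)>amin]
def tri(C1,p1,C2,p2):
    o1,d1=ray(C1,p1);o2,d2=ray(C2,p2)
    t=np.linalg.lstsq(np.c_[d1,-d2],o2-o1,rcond=None)[0]
    a,b=o1+t[0]*d1,o2+t[1]*d2; return (a+b)/2,np.linalg.norm(a-b)
E
python3 - <<'E'
from h import *
im=cv2.imread('pics/top0.png')[:,:,::-1].copy(); C=cam('top')
for nm,lo,hi,z in(('blue',(105,120,50),(130,255,255),.045),('orange',(3,200,120),(14,255,255),.144)):
    for c in blobs(im,lo,hi,8):
        r=cv2.minAreaRect(c); print(nm,np.round(r[0],1),np.round(r[1],1),round(r[2],1),onz(C,r[0],z).round(4))
        if nm=='blue': print([onz(C,p,z).round(3).tolist() for p in cv2.boxPoints(r)])
S=cam('scene')
for p in((320,265),(365,320),(400,300)): print('column',onz(S,p,0).round(3))
for p in ((290,205),(278,175)): print('byst',onz(S,p,0).round(3))
o=im[130:310,150:330]; cv2.imwrite('pics/crop1.png',cv2.resize(o,None,fx=3.3,fy=3.3,interpolation=cv2.INTER_CUBIC)[:,:,::-1])
E
```

```text
blue [192. 248.] [ 4. 16.] 90.0 [0.4369 0.2047 0.045 ]
[[0.441, 0.223, 0.045], [0.442, 0.187, 0.045], [0.433, 0.186, 0.045], [0.432, 0.223, 0.045]]
blue [202.5 234. ] [6. 3.] 90.0 [0.469 0.182 0.045]
[[0.476, 0.186, 0.045], [0.476, 0.179, 0.045], [0.462, 0.178, 0.045], [0.462, 0.185, 0.045]]
blue [183.8 233.4] [2.7 5.3] 14.0 [0.4693 0.2246 0.045 ]
[[0.464, 0.229, 0.045], [0.476, 0.226, 0.045], [0.475, 0.22, 0.045], [0.463, 0.223, 0.045]]
blue [195.  151.2] [38.2  7.6] 1.9 [0.6594 0.2057 0.045 ]
[[0.651, 0.25, 0.045], [0.669, 0.25, 0.045], [0.668, 0.161, 0.045], [0.65, 0.162, 0.045]]
orange [186.5 269. ] [2. 9.] 90.0 [0.3973 0.2028 0.144 ]
column [0.448 0.025 0.   ]
column [0.307 0.028 0.   ]
column [ 0.313 -0.052  0.   ]
byst [ 0.625 -0.016  0.   ]
byst [ 0.732 -0.047  0.   ]
```

View pics/crop1.png

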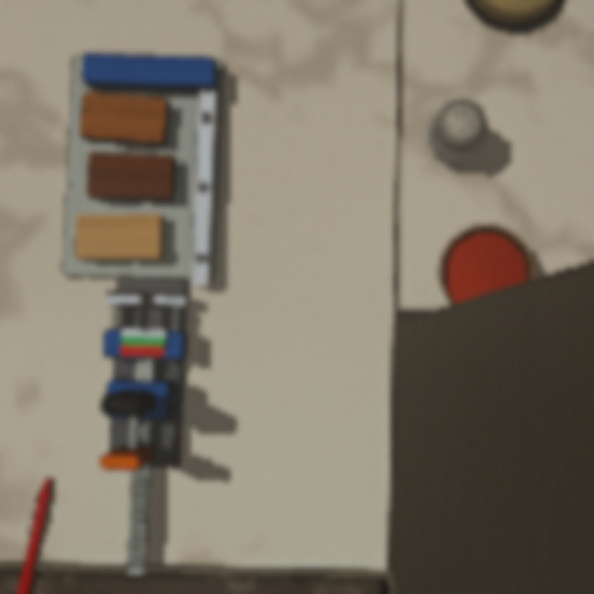

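The top view shows the fixed jaw at crop (150,70), the staves brown, dark and light from far to near, the fence at (203,190) and the trigger at (120,461). The clamp's y axis runs almost along world +x, at about y = 0.205. A column stands at y < 0.03 and a tall bottle on the left, so I swing round between them to get the wrist camera over the clamp.

>>> {"op": "play_rows", "data": {"deltas": [[-0.33,-0.42,-0.06,0,0,0.3,0],[-0.33,-0.42,-0.06,0,0,0.3,0],[-0.33,-0.42,-0.06,0,0,0.3,0],[-0.33,-0.42,-0.06,0,0,0.3,0],[-0.33,-0.42,-0.06,0,0,0.3,0],[-0.33,-0.42,-0.06,0,0,0.3,0],[-0.794,-0.37,-0.06,0,0,0.528,0],[-0.794,-0.37,-0.06,0,0,0.528,0],[-0.794,-0.37,-0.06,0,0,0.528,0],[-0.794,-0.37,-0.06,0,0,0.528,0]]}}

```text
clock: 1.1
position: [0.52, 0.2319, 0.2613]
tool_rot: [3.142, 0.0, 1.577]
force: [-0.8, 2.5, 1.0]
grip_width: 0.0857
finger_force: 0.0
```

>>> {"op": "play_rows", "data": {"deltas": [[0,0,0,0,0,0,0],[0,0,0,0,0,0,0],[0,0,0,0,0,0,0]]}}

```text
clock: 1.4
position: [0.5175, 0.2332, 0.2611]
tool_rot: [-3.141, -0.0, 1.583]
force: [-0.8, -0.3, 0.6]
grip_width: 0.0854
finger_force: 0.0
```

```bash
python3 - <<'E'
from h import *
s=observe();print(s['clock'],s['position'],s['tool_rot'],s['qpos'].round(2))
C=cam('wrist');f=grab_frame('wrist');cv2.imwrite('pics/w1.png',f[:,:,::-1]);print(C[0]['xyz'],C[0]['rotation'])
E
```

```text
1.4 [0.51746178 0.23320092 0.26105603] [-3.14069780e+00 -1.18641734e-05  1.58302455e+00] [-0.77  0.42  0.33  1.73 -0.15  1.02 -0.37]
[0.5168106  0.31255361 0.40410171] [2.82867465e+00 3.19104821e-04 1.18144553e-02]
```

View pics/w1.png

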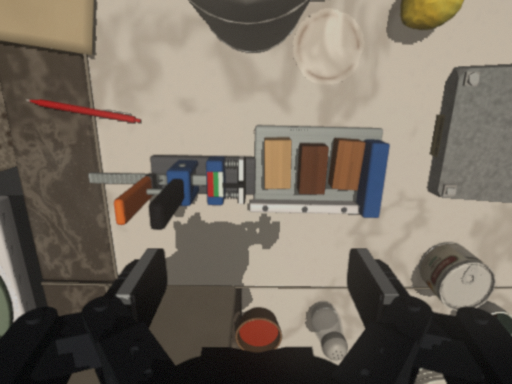

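The wrist view shows the clamp whole: bed corners near (255,126) and (382,127), stave tops near (278,163), (313,168) and (348,163), trigger top near (133,200). I zoom in for the corners.

```bash
python3 - <<'E'
from h import *
im=cv2.imread('pics/w1.png');
cv2.imwrite('pics/w1c.png',cv2.resize(im[112:232,235:400],None,fx=4.8,fy=4.8,interpolation=cv2.INTER_CUBIC))
C=cam('wrist');rgb=im[:,:,::-1].copy()
ws=blobs(rgb[120:205,255:370],(3,80,40),(20,255,255),100)
for c in ws:
    c=c+np.array([255,120]); r=cv2.minAreaRect(c); print(np.round(r[0],1),np.round(r[1],1),round(r[2],1),[onz(C,p,.038)[:2].round(4).tolist() for p in cv2.boxPoints(r)])
for c in blobs(rgb,(105,120,50),(130,255,255),60): print('blue',[onz(C,p,.045)[:2].round(4).tolist() for p in cv2.boxPoints(cv2.minAreaRect(c))])
for p in((255,126.5),(382,127.5)): print('bed',onz(C,p,.012))
E
```

```text
[312.5 168.7] [28.3 50.2] 3.6 [[0.5674, 0.1911], [0.568, 0.2527], [0.6011, 0.2511], [0.6023, 0.1892]]
[346.2 164.2] [31.1 51.5] 8.7 [[0.6039, 0.1987], [0.6081, 0.2607], [0.6447, 0.2557], [0.6423, 0.1931]]
[277. 163.] [50. 26.] 90.0 [[0.5259, 0.2577], [0.5561, 0.2581], [0.5588, 0.1972], [0.5271, 0.1968]]
blue [[0.4594, 0.1855], [0.4763, 0.1857], [0.4762, 0.1793], [0.4592, 0.1791]]
blue [[0.4119, 0.2186], [0.4375, 0.2203], [0.4375, 0.1777], [0.411, 0.1758]]
blue [[0.4598, 0.2312], [0.4762, 0.2314], [0.4759, 0.2206], [0.4594, 0.2204]]
blue [[0.6492, 0.1659], [0.6508, 0.2557], [0.6687, 0.2535], [0.6684, 0.1632]]
bed [0.51520958 0.2678353  0.012     ]
bed [0.67240538 0.26896134 0.012     ]
```

View pics/w1c.png

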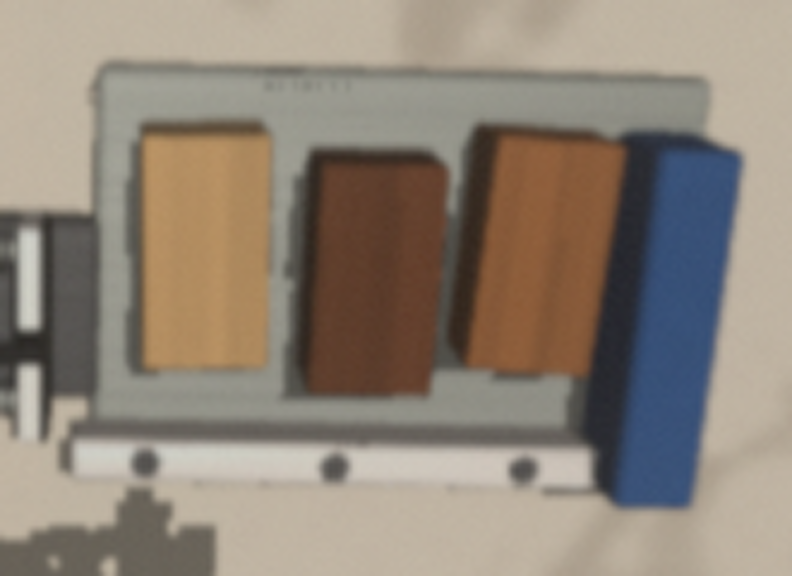

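The crop shows the bed's back edge from (100,66) to (708,78), the fence's inner top edge from (72,440) to (590,447), and the three stave tops, with the middle one furthest toward the fence.

```bash
python3 - <<'E'
from h import *
C=cam('wrist');q=lambda p,z:onz(C,(np.array(p)+.5)/4.8+np.array([235,112])-.5,z)[:2]
bl,br=q((100,66),.012),q((708,78),.012); fl,fr=q((72,440),.031),q((590,447),.031)
print('bed',bl,br,'len',np.linalg.norm(br-bl),'fence',fl,fr,'len',np.linalg.norm(fr-fl))
a1=np.arctan2(*(br-bl)[::-1]);a2=np.arctan2(*(fr-fl)[::-1]);print('ang',a1,a2)
a=(a1+a2)/2; Y=np.array([np.cos(a),np.sin(a)]);X=np.array([Y[1],-Y[0]])
# clamp origin from x: bed edge -60, fence 35; y: bed -35..125, fence -40..100
m=(bl+br)/2;n=(fl+fr)/2
print('x gap bed-fence (95?)',(n-m)@X)
ox=((m@X+.060)+(n@X-.035))/2; oy=((m@Y-.045)+(n@Y-.030))/2
print(m@X+.06,n@X-.035,m@Y-.045,n@Y-.03); O=ox*X+oy*Y
print('O',O,'Y',Y,'a',a)
S={'light':[(143,133),(271,133),(268,368),(143,368)],'dark':[(312,163),(446,170),(430,395),(305,390)],'med':[(483,140),(625,143),(588,375),(468,368)]}
for k,v in S.items():
    P=np.array([q(p,.038)-O for p in v]); L=np.c_[P@X,P@Y]*1000
    print(k,L.round(1).tolist(),'c',L.mean(0).round(1))
T=cam('wrist')
for x,y in((5,-160),(5,-112),(-45,84),(-45,20)): print((x,y),(O+x/1e3*X+y/1e3*Y).round(4))
E
```

```text
bed [0.51573228 0.26923523] [0.6725921  0.26853011] len 0.15686140510744012 fence [0.50949089 0.17417643] [0.64642578 0.1738186 ] len 0.13693535663849302
ang -0.004495196336139093 -0.0026131573137647157
x gap bed-fence (95?) 0.09494214924518983
-0.21099272480732628 -0.21105057556213644 0.5482027849039126 0.5473362691750618
O [0.54851607 0.20907345] Y [ 0.99999368 -0.00355417] a -0.0035541768249519046
light [[-47.1, -22.3], [-47.6, 8.7], [12.1, 10.9], [12.7, -20.9]] c [-17.5  -5.9]
dark [[-40.4, 19.1], [-39.3, 52.0], [18.7, 52.7], [17.9, 20.6]] c [-10.8  36.1]
med [[-46.8, 60.4], [-46.7, 95.2], [12.7, 92.8], [11.3, 61.9]] c [-17.4  77.6]
(5, -160) [0.3885 0.2046]
(5, -112) [0.4365 0.2045]
(-45, 84) [0.6327 0.2538]
(-45, 20) [0.5687 0.254 ]
```

The clamp is now pinned down: origin about (0.5485, 0.209), nearly square to the world, and the known sizes check. The bottle blocks the camera side at this yaw, so I turn the tool to yaw 180° for pushing and close the fingers.

>>> {"op": "play_rows", "data": {"deltas": [[0.107,0.219,0.322,0,0,-0.2,1],[0.107,0.219,0.322,0,0,-0.4,1],[0.107,0.219,0.322,0,0,-0.7425,1],[0.107,0.219,0.322,0,0,-0.7425,1],[0.107,0.219,0.322,0,0,-0.7425,1],[0.107,0.219,0.322,0,0,-0.7425,1],[0.107,0.219,0.322,0,0,-0.7425,1],[0.107,0.219,0.322,0,0,-0.7425,1],[0.107,0.219,0.322,0,0,-0.7425,1],[0.107,0.219,0.322,0,0,-0.7425,1]]}}

```text
clock: 2.45
position: [0.6264, 0.2886, 0.1008]
tool_rot: [3.141, 0.0, 3.09]
force: [0.3, -0.4, -0.6]
grip_width: -0.0
finger_force: 0.0
```

>>> {"op": "play_rows", "data": {"deltas": [[0,0,0,0,0,-0.03,1],[0,0,0,0,0,-0.03,1],[0,0,0,0,0,-0.03,1]]}}

```text
clock: 2.75
position: [0.6268, 0.2881, 0.1006]
tool_rot: [3.141, 0.0, -3.14]
force: [0.5, 0.6, 0.1]
grip_width: 0.0003
finger_force: 0.0
```

>>> {"op": "play_rows", "data": {"deltas": [[0,0,0.08,0,0,0,1],[0,0,0.14,0,0,0,1],[0,0,0.16,0,0,0,1],[0,0,0.16,0,0,0,1],[0,-0.02,0.16,0,0,0,1],[0,-0.03,0.16,0,0,0,1],[0,-0.04,0.16,0,0,0,1],[0,-0.05,0.16,0,0,0,1],[0,-0.06,0.16,0,0,0,1],[0,-0.068,0.16,0,0,0,1]]}}

```text
clock: 3.75
position: [0.6275, 0.253, 0.0205]
tool_rot: [3.141, 0.0, -3.139]
force: [0.2, 0.4, 1.0]
grip_width: 0.0008
finger_force: 0.5
```

>>> {"op": "play_rows", "data": {"deltas": [[0,-0.002,0,0,0,0,1],[0,-0.004,0,0,0,0,1],[0,-0.004,0,0,0,0,1]]}}

```text
clock: 4.05
position: [0.6273, 0.2515, 0.0203]
tool_rot: [-3.142, -0.0, -3.138]
force: [0.6, 0.5, 0.3]
grip_width: -0.0003
finger_force: 0.0
```

>>> {"op": "play_rows", "data": {"deltas": [[0,-0.002,0,0,0,0,1],[0,-0.004,0,0,0,0,1],[0,-0.005,0,0,0,0,1],[0,-0.005,0,0,0,0,1]]}}

```text
clock: 4.45
position: [0.6273, 0.2487, 0.0202]
tool_rot: [-3.141, -0.0, -3.139]
force: [-0.2, -0.3, -0.8]
grip_width: 0.0
finger_force: 0.0
```

>>> {"op": "play_rows", "data": {"deltas": [[0,-0.002,0,0,0,0,1],[0,-0.003,0,0,0,0,1],[0,-0.003,0,0,0,0,1]]}}

```text
clock: 4.75
position: [0.6274, 0.2473, 0.0203]
tool_rot: [-3.141, -0.0, -3.139]
force: [-0.1, 0.5, -0.2]
grip_width: 0.0001
finger_force: 0.0
```

>>> {"op": "play_rows", "data": {"deltas": [[0,-0.002,0,0,0,0,1],[0,-0.003,0,0,0,0,1],[0,-0.003,0,0,0,0,1]]}}

```text
clock: 5.05
position: [0.6275, 0.2465, 0.0205]
tool_rot: [3.141, 0.001, -3.138]
force: [0.2, 4.0, 1.0]
grip_width: 0.0001
finger_force: 2.1
```

>>> {"op": "play_rows", "data": {"deltas": [[0,-0.002,0,0,0,0,1],[0,-0.003,0,0,0,0,1],[0,-0.003,0,0,0,0,1]]}}

```text
clock: 5.35
position: [0.6275, 0.2463, 0.0205]
tool_rot: [3.14, 0.001, -3.137]
force: [2.7, 8.5, 1.7]
grip_width: 0.0
finger_force: 4.6
```

```bash
python3 - <<'E'
from h import *
s=observe();print(s['clock'],s['position'],s['force'])
f=grab_frame('scene')
g=grab_frame('wrist')
a=cv2.resize(f[200:285,150:260],(400,310),interpolation=cv2.INTER_CUBIC);b=cv2.resize(g,(400,300))
cv2.imwrite('pics/p1.png',np.hstack([a[:300],b])[:,:,::-1])
E
```

```text
5.35 [0.62750227 0.24634026 0.02053065] [2.69724209 8.48871362 1.71883172]
```

View pics/p1.png

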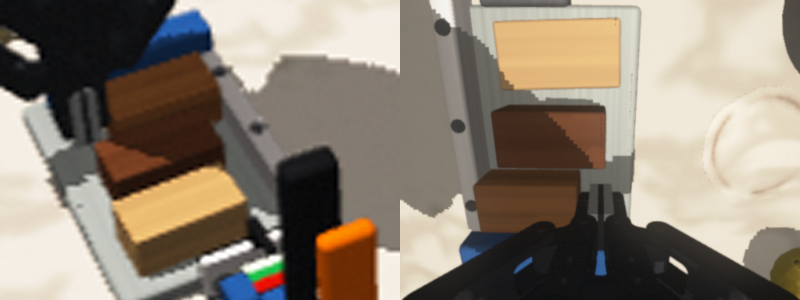

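Left half: the medium stave sits flush against the fence under 8.5 N, with the fence stop at TCP y ≈ 0.2465. The dark stave is next, to the same stop.

>>> {"op": "play_rows", "data": {"deltas": [[0,0.03,0,0,0,0,1],[0,0.06,0,0,0,0,1],[0.04,0.06,0,0,0,0,1],[0.085,0.06,0,0,0,0,1],[0.085,0.045,0,0,0,0,1],[0.085,0.035,0,0,0,0,1],[0.085,0.025,0,0,0,0,1],[0.085,0.015,0,0,0,0,1],[0.085,0.008,0,0,0,0,1],[0.085,0.004,0,0,0,0,1]]}}

```text
clock: 6.45
position: [0.5855, 0.2468, 0.0205]
tool_rot: [3.14, 0.001, -3.139]
force: [2.3, 8.2, 1.3]
grip_width: 0.0003
finger_force: 4.0
```

>>> {"op": "play_rows", "data": {"deltas": [[0,-0.002,0,0,0,0,1],[0,-0.004,0,0,0,0,1],[0,-0.004,0,0,0,0,1],[0,-0.004,0,0,0,0,1]]}}

```text
clock: 6.85
position: [0.5856, 0.2467, 0.0209]
tool_rot: [3.138, 0.002, -3.137]
force: [1.8, 10.2, 0.9]
grip_width: 0.0002
finger_force: 5.3
```

>>> {"op": "play_rows", "data": {"deltas": [[0,0.035,0,0,0,0,1],[0,0.075,0,0,0,0,1],[0.04,0.075,0,0,0,0,1],[0.086,0.075,0,0,0,0,1],[0.086,0.06,0,0,0,0,1],[0.086,0.045,0,0,0,0,1],[0.086,0.03,0,0,0,0,1],[0.086,0.018,0,0,0,0,1],[0.086,0.01,0,0,0,0,1],[0.086,0.005,0,0,0,0,1]]}}

```text
clock: 7.85
position: [0.5425, 0.247, 0.0205]
tool_rot: [3.14, 0.001, -3.139]
force: [2.0, 9.8, 1.7]
grip_width: 0.0001
finger_force: 4.6
```

>>> {"op": "play_rows", "data": {"deltas": [[0,-0.002,0,0,0,0,1],[0,-0.004,0,0,0,0,1],[0,-0.004,0,0,0,0,1],[0,-0.004,0,0,0,0,1]]}}

```text
clock: 8.25
position: [0.5426, 0.247, 0.0209]
tool_rot: [3.138, 0.002, -3.137]
force: [2.9, 10.0, 0.7]
grip_width: 0.0002
finger_force: 5.1
```

>>> {"op": "play_rows", "data": {"deltas": [[0,0.03,0,0,0,0,1],[0,0.06,-0.06,0,0,0,1],[0,0.06,-0.16,0,0,0,1],[0,0.06,-0.26,0,0,0,1],[0,0.06,-0.36,0,0,0,0.5],[0,0.04,-0.46,0,0,0.1,0],[0.02,0.0,-0.5,0,0,0.2,0],[0.06,-0.04,-0.5,0,0,0.27,0],[0.14,-0.085,-0.5,0,0,0.34,0],[0.2,-0.085,-0.5,0,0,0.41,0]]}}

```text
clock: 9.25
position: [0.4404, 0.1996, 0.2703]
tool_rot: [-3.141, 0.0, 2.386]
force: [1.3, 1.3, 0.3]
grip_width: 0.0849
finger_force: 0.0
```

>>> {"op": "play_rows", "data": {"deltas": [[0,0,0,0,0,0.07,0],[0,0,0,0,0,0.14,0],[0,0,0,0,0,0.21,0],[0,0,0,0,0,0.28,0],[0,0,0,0,0,0.338,0],[0,0,0,0,0,0.338,0],[0,0,0,0,0,0.338,0]]}}

```text
clock: 9.95
position: [0.4419, 0.2023, 0.2703]
tool_rot: [-3.141, 0.0, 1.691]
force: [-0.1, -0.5, -0.5]
grip_width: 0.0853
finger_force: 0.0
```

```bash
python3 - <<'E'
from h import *
s=observe();print(s['clock'],s['position'],s['tool_rot'],s['qpos'].round(2))
C=cam('wrist');f=grab_frame('wrist');im=f[:,:,::-1];cv2.imwrite('pics/w2.png',im);print(C[0]['xyz'],C[0]['rotation'])
cv2.imwrite('pics/w2c.png',cv2.resize(im[90:300,190:500],None,fx=2.58,fy=2.58,interpolation=cv2.INTER_CUBIC))
E
```

```text
9.95 [0.44186562 0.20230674 0.27030265] [-3.14134598e+00  1.58220579e-04  1.69121557e+00] [-0.67  0.26  0.14  1.91 -0.04  0.98 -0.39]
[0.43262744 0.28110855 0.41335811] [ 2.82845425e+00 -3.50243616e-04  1.19988528e-01]
```

View pics/w2c.png

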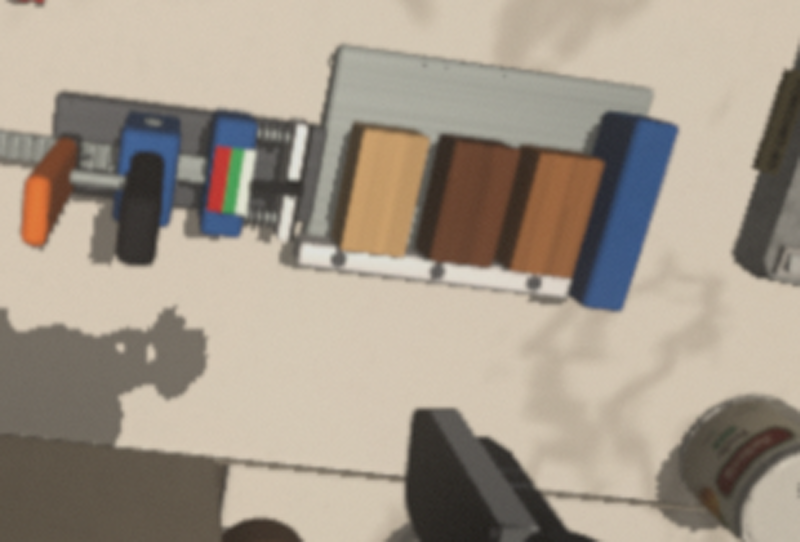

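All three staves stand flush against the fence, and the pointer is still in the white band. The post top's lower edge is at crop (119..153, 260) and the trigger's at (23..40, 240); I use them to check the trigger position.

```bash
python3 - <<'E'
from h import *
C=cam('wrist');q=lambda p,z:onz(C,(np.array(p)+.5)/2.58+np.array([190,90])-.5,z)[:2].round(4)
for p in((119,258),(153,263)): print('post',q(p,.152))
for p in((23,237),(40,243)): print('trig',q(p,.144))
print('fence',q((300,240),.031),'bedcorner',q((337,45),.012))
print('expect post x .4225-.4365 y .1915; trig x .3885-.3985; bed corner',.5133,.2692)
for x,y,z in((18,-112,.152),(18,-126,.152),(18,-160,.144),(18,-150,.144)):
  print(((proj(C,[.5485+y/1e3,.209-x/1e3-y*3.5e-6,z])-[190,90])*2.58).round(0))
E
```

```text
post [0.4249 0.195 ]
post [0.4365 0.1946]
trig [0.3909 0.196 ]
trig [0.3969 0.1945]
fence [0.5086 0.175 ] bedcorner [0.5138 0.2683]
expect post x .4225-.4365 y .1915; trig x .3885-.3985; bed corner 0.5133 0.2692
[151. 271.]
[110. 266.]
[ 15. 248.]
[ 43. 251.]
```

>>> {"op": "play_rows", "data": {"deltas": [[0.006,-0.03,0,0,0,0.05,0],[0.0124,-0.058,0,0,0,0.059,0],[0.0124,-0.058,0,0,0,0.059,0],[0.0124,-0.058,0.08,0,0,0.059,0],[0.0124,-0.058,0.14,0,0,0.059,0],[0.0124,-0.058,0.2,0,0,0.059,0],[0.0124,-0.058,0.26,0,0,0.059,0],[0.0124,-0.058,0.31,0,0,0.059,0],[0.0124,-0.058,0.347,0,0,0.059,0],[0.0124,-0.058,0.347,0,0,0.059,0]], "newtons": 20}}

```text
clock: 11.0
position: [0.412, 0.204, 0.0949]
tool_rot: [-3.139, 0.002, 1.565]
force: [0.9, -0.3, 0.8]
grip_width: 0.0855
finger_force: 0.0
```

>>> {"op": "play_rows", "data": {"deltas": [[0,0,0,0,0,0,0.2],[0,0,0,0,0,0,0.34],[0,0,0,0,0,0,0.34],[0,0,0,0,0,0,0.34],[0,0,0,0,0,0,0.34]], "newtons": 20}}

```text
clock: 11.5
position: [0.4127, 0.2048, 0.0972]
tool_rot: [3.141, -0.0, 1.564]
force: [0.9, 0.8, 0.1]
grip_width: 0.0564
finger_force: 0.0
```

>>> {"op": "play_rows", "data": {"deltas": [[0,0,0,0,0,0,0.43],[0,0,0,0,0,0,0.44],[0,0,0,0,0,0,0.44]], "newtons": 20}}

```text
clock: 11.8
position: [0.4137, 0.2049, 0.0973]
tool_rot: [3.139, -0.001, 1.563]
force: [6.1, -0.3, 2.1]
grip_width: 0.0483
finger_force: 0.3
```

>>> {"op": "play_rows", "data": {"deltas": [[0,0.003,0,0,0,0,0.48],[0,0.007,0,0,0,0,0.53],[0,0.011,0,0,0,0,0.58],[0,0.016,0,0,0,0,0.63],[0,0.019,0,0,0,0,0.665],[0,0.019,0,0,0,0,0.665],[0,0.019,0,0,0,0,0.665]], "newtons": 20}}

```text
clock: 12.5
position: [0.4225, 0.2046, 0.097]
tool_rot: [3.141, -0.0, 1.563]
force: [4.8, -0.7, 5.9]
grip_width: 0.0287
finger_force: 7.4
```

```bash
cat > look.py <<'E'
from h import *
import sys
s=observe();print(s['clock'],s['position'].round(4),s['force'].round(1),s['grip_width'],s['finger_force'])
C=cam('wrist');f=grab_frame('wrist');cv2.imwrite(f'pics/{sys.argv[1]}.png',f[:,:,::-1])
a,b,c,d=map(int,sys.argv[2:6]);k=min(800/(b-a),600/(d-c))
cv2.imwrite(f'pics/{sys.argv[1]}c.png',cv2.resize(f[c:d,a:b],None,fx=k,fy=k,interpolation=cv2.INTER_CUBIC)[:,:,::-1])
E
python3 look.py s1 150 500 50 312
```

```text
12.5 [0.4225 0.2046 0.097 ] [ 4.8 -0.7  5.9] 0.028710394214017273 7.402617037296295
```

View pics/s1c.png

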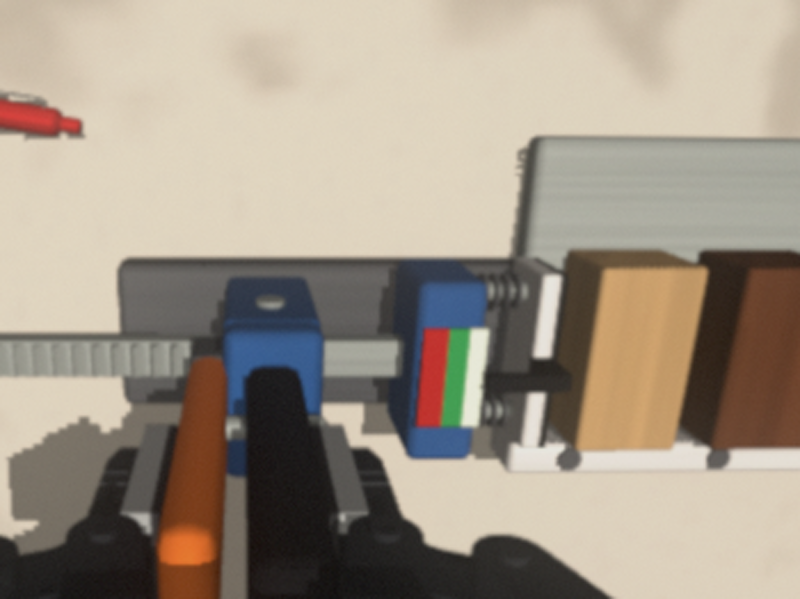

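The squeeze works: the jaw has advanced by roughly a stroke, the pointer is still at the white end, and the pad is near the light stave. I release and pump a second stroke.

>>> {"op": "play_rows", "data": {"deltas": [[0,-0.008,0,0,0,0,0.55],[0,-0.018,0,0,0,0,0.42],[0,-0.018,0,0,0,0,0.41],[0,-0.018,0,0,0,0,0.44],[0,-0.014,0,0,0,0,0.49],[0,-0.009,0,0,0,0,0.55],[0,-0.004,0,0,0,0,0.61],[0,0.001,0,0,0,0,0.665],[0,0.001,0,0,0,0,0.668],[0,0.001,0,0,0,0,0.668]], "newtons": 20}}

```text
clock: 13.55
position: [0.4226, 0.2046, 0.0969]
tool_rot: [3.141, -0.0, 1.563]
force: [6.3, -2.1, 3.7]
grip_width: 0.0287
finger_force: 4.2
```

```bash
python3 look.py s2 220 500 100 310
```

```text
13.55 [0.4226 0.2046 0.0969] [ 6.3 -2.1  3.7] 0.028652075881287774 4.162734970450401
```

View pics/s2c.png

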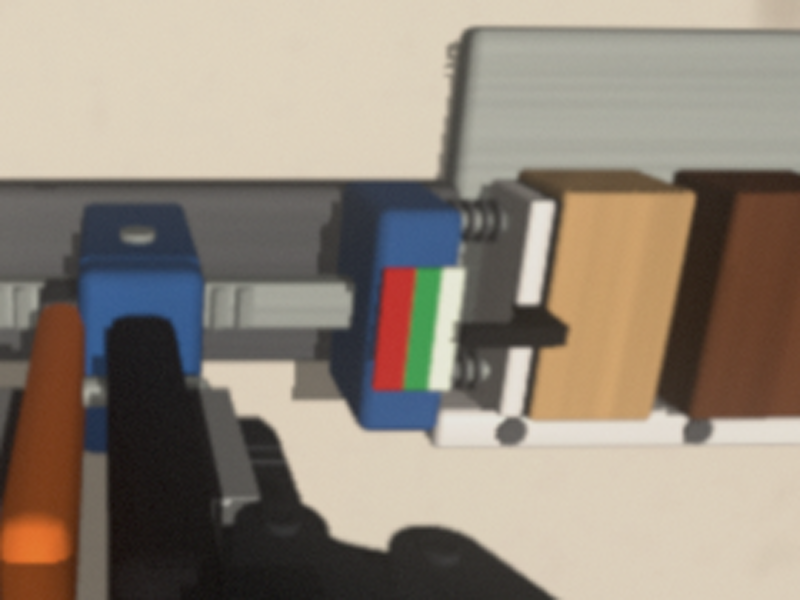

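The second stroke advanced the jaw; the pad is now touching the light stave and the pointer is still at the white end. From here I measure jaw travel and pointer numerically.

```bash
cat > pt.py <<'E'
from h import *
def meas(im,C):
    h=cv2.cvtColor(im,cv2.COLOR_RGB2HSV); g=cv2.inRange(h,np.array((45,110,60)),np.array((75,255,255))); g[:, :215]=0
    n,l,st,ce=cv2.connectedComponentsWithStats(g); i=1+np.argmax(st[1:,4]); c=ce[i]; G=onz(C,c,.048)
    # sample along clamp y through the pointer at pointer-top height for dark pixels
    out=[]
    for dy in np.arange(-.008,.0085,.002):
        xs=np.arange(-.012,.030,.0005); V=[]
        for x in xs:
            p=proj(C,[G[0]+x,G[1]+dy,.053]); V.append(cv2.getRectSubPix(h[:,:,2],(1,1),tuple(map(float,p)))[0,0])
        V=np.array(V); d=np.where(V<75)[0]
        out.append((round(dy*1e3),round(xs[d[0]]*1e3,1) if len(d) else None,len(d)))
    return G,st[i,4],out
E
python3 - <<'E'
from pt import *
rd=lambda n:cv2.imread(f'pics/{n}.png')[:,:,::-1].copy()
C=cam('wrist')
c=dict(C[0]);c['xyz']=np.array([0.43262744,0.28110855,0.41335811]);c['rotation']=np.array([2.82845425e+00,-3.50243616e-04,1.19988528e-01])
C0=(c,C[1],Rot.from_euler('xyz',c['rotation']).as_matrix())
for n,K in(('w2',C0),('s1',C),('s2',C)):
    G,a,o=meas(rd(n),K); print(n,G.round(4),a,o)
E
```

```text
w2 [0.4698 0.2038 0.048 ] 80 [(-8, np.float64(16.0), 10), (-6, np.float64(-12.0), 12), (-4, np.float64(-12.0), 24), (-2, np.float64(9.5), 26), (0, np.float64(9.0), 42), (2, np.float64(9.0), 42), (4, np.float64(17.0), 20), (6, np.float64(18.0), 6), (8, np.float64(17.5), 7)]
s1 [0.4836 0.2044 0.048 ] 312 [(-8, np.float64(26.0), 4), (-6, np.float64(9.5), 8), (-4, np.float64(7.5), 21), (-2, np.float64(7.5), 45), (0, np.float64(7.5), 45), (2, np.float64(7.0), 46), (4, np.float64(7.5), 33), (6, np.float64(8.5), 30), (8, np.float64(8.5), 15)]
s2 [0.496  0.2042 0.048 ] 304 [(-8, None, 0), (-6, np.float64(7.5), 5), (-4, np.float64(7.5), 9), (-2, np.float64(7.5), 45), (0, np.float64(7.0), 46), (2, np.float64(7.0), 46), (4, np.float64(17.5), 21), (6, np.float64(18.0), 16), (8, np.float64(25.0), 1)]
```

>>> {"op": "play_rows", "data": {"deltas": [[0,-0.01,0,0,0,0,0.53],[0,-0.019,0,0,0,0,0.41],[0,-0.019,0,0,0,0,0.4],[0,-0.019,0,0,0,0,0.4],[0,-0.019,0,0,0,0,0.44],[0,-0.014,0,0,0,0,0.5],[0,-0.008,0,0,0,0,0.56],[0,-0.002,0,0,0,0,0.62],[0,0.001,0,0,0,0,0.67],[0,0.001,0,0,0,0,0.67]], "newtons": 20}}

```text
clock: 14.6
position: [0.4227, 0.2045, 0.0967]
tool_rot: [-3.141, 0.0, 1.563]
force: [3.4, -0.9, 0.2]
grip_width: 0.0284
finger_force: 2.7
```

>>> {"op": "play_rows", "data": {"deltas": [[0,0,0,0,0,0,0.67],[0,0,0,0,0,0,0.67]]}}

```text
clock: 14.8
position: [0.4227, 0.2045, 0.0967]
tool_rot: [-3.141, 0.0, 1.563]
force: [1.6, -0.6, -1.4]
grip_width: 0.0284
finger_force: 2.6
```

```bash
cat > m.py <<'E'
from pt import *
import sys
s=observe();print(s['clock'],s['position'].round(4),s['force'].round(1),round(s['grip_width'],4),round(s['finger_force'],1))
C=cam('wrist');f=grab_frame('wrist');cv2.imwrite(f'pics/{sys.argv[1]}.png',f[:,:,::-1])
G,a,o=meas(f,C);print('travel from first frame mm',round((G[0]-.4698)*1e3,1),a,[(d,float(x) if x is not None else x,n) for d,x,n in o])
E
python3 m.py s3
```

```text
14.8 [0.4227 0.2045 0.0967] [ 1.6 -0.6 -1.4] 0.0284 2.6
travel from first frame mm 26.3 302 [(-8, 8.5, 1), (-6, 7.5, 6), (-4, 7.5, 10), (-2, 7.5, 45), (0, 7.0, 46), (2, 7.0, 46), (4, 17.5, 21), (6, 17.5, 17), (8, None, 0)]
```

>>> {"op": "play_rows", "data": {"deltas": [[0,-0.01,0,0,0,0,0.53],[0,-0.019,0,0,0,0,0.41],[0,-0.019,0,0,0,0,0.38],[0,-0.019,0,0,0,0,0.38],[0,-0.019,0,0,0,0,0.38],[0,-0.019,0,0,0,0,0.38]]}}

```text
clock: 15.45
position: [0.4135, 0.2046, 0.0968]
tool_rot: [-3.142, 0.0, 1.563]
force: [-0.9, -0.8, -0.5]
grip_width: 0.053
finger_force: 0.0
```

```bash
python3 m.py r3; python3 - <<'E'
from h import *
C=cam('wrist')
for n in('s3','r3'):
    im=cv2.imread(f'pics/{n}.png')[:,:,::-1].copy()
    for c in blobs(im,(5,180,60),(14,255,255),100):
        x,y,w,hh=cv2.boundingRect(c); print(n,x,y,w,hh,onz(C,(x,y+hh-20),.144).round(4))
E
```

```text
15.45 [0.4135 0.2046 0.0968] [-0.9 -0.8 -0.5] 0.053 0.0
travel from first frame mm 26.4 302 [(-8, 7.5, 1), (-6, 9.5, 3), (-4, 7.5, 7), (-2, 7.5, 45), (0, 7.0, 46), (2, 7.0, 46), (4, 17.0, 21), (6, 17.0, 16), (8, None, 0)]
s3 219 209 30 128 [0.3998 0.2036 0.144 ]
r3 244 209 25 128 [0.4091 0.2036 0.144 ]
```

```bash
python3 - <<'E'
from h import *
C=cam('wrist'); p0=C[0]['xyz'][0]; tx=.4135
for n,t in(('s1',.4225),('s2',.4226),('s3',.4227),('r3',.4135)):
    im=cv2.imread(f'pics/{n}.png')[:,:,::-1].copy()
    h=cv2.cvtColor(im,cv2.COLOR_RGB2HSV); m=cv2.inRange(h,np.array((3,150,40)),np.array((16,255,255))); m[:, 300:]=0;m[:,:150]=0
    for r in (230,260,290,310,325):
        x=np.where(m[r])[0]; print(n,r,(x.min(),x.max(),len(x)) if len(x) else None, end=' ')
    x=np.where(m[290])[0]; print('\n trig right edge at row290 z~.144:',(onz(C,(x.max(),290),.144)[0]+t-tx).round(4))
S=cam('scene'); f=grab_frame('scene'); cv2.imwrite('pics/scn.png',f[:,:,::-1])
for n in('scene0','scn'):
    im=cv2.imread(f'pics/{n}.png')[:,:,::-1].copy()
    for c in blobs(im,(5,190,120),(14,255,255),60): print(n,cv2.boundingRect(c))
E
```

```text
s1 230 (np.int64(230), np.int64(247), 18) s1 260 (np.int64(223), np.int64(247), 25) s1 290 (np.int64(218), np.int64(246), 29) s1 310 (np.int64(219), np.int64(245), 27) s1 325 (np.int64(221), np.int64(244), 24) 
 trig right edge at row290 z~.144: 0.419
s2 230 (np.int64(231), np.int64(248), 18) s2 260 (np.int64(224), np.int64(247), 24) s2 290 (np.int64(218), np.int64(246), 29) s2 310 (np.int64(219), np.int64(245), 27) s2 325 (np.int64(221), np.int64(244), 24) 
 trig right edge at row290 z~.144: 0.4191
s3 230 (np.int64(231), np.int64(248), 18) s3 260 (np.int64(224), np.int64(248), 25) s3 290 (np.int64(218), np.int64(246), 29) s3 310 (np.int64(220), np.int64(245), 26) s3 325 (np.int64(221), np.int64(245), 25) 
 trig right edge at row290 z~.144: 0.4192
r3 230 (np.int64(248), np.int64(264), 17) r3 260 (np.int64(246), np.int64(267), 22) r3 290 (np.int64(244), np.int64(268), 25) r3 310 (np.int64(245), np.int64(268), 24) r3 325 (np.int64(245), np.int64(267), 23) 
 trig right edge at row290 z~.144: 0.4179
scene0 (237, 260, 16, 9)
scn (231, 255, 6, 39)
```

>>> {"op": "play_rows", "data": {"deltas": [[0,0,0,0,0,0,0.3],[0,0,0,0,0,0,0.3],[0,0,0,0,0,0,0.3],[0,0,0,0,0,0,0.3],[0,0,0,0,0,0,0.3]]}}

```text
clock: 16.05
position: [0.4135, 0.2047, 0.0968]
tool_rot: [-3.142, 0.0, 1.563]
force: [-0.4, -0.7, 0.2]
grip_width: 0.0597
finger_force: 0.0
```

```bash
python3 look.py r4 190 500 90 320; python3 - <<'E'
from h import *
C=cam('wrist')
im=cv2.imread('pics/r4.png')[:,:,::-1].copy()
h=cv2.cvtColor(im,cv2.COLOR_RGB2HSV); m=cv2.inRange(h,np.array((3,150,40)),np.array((16,255,255))); m[:, 300:]=0;m[:,:150]=0
x=np.where(m[290])[0]; print(x.min(),x.max(),onz(C,(x.max(),290),.144))
E
```

```text
16.05 [0.4135 0.2047 0.0968] [-0.4 -0.7  0.2] 0.059661245628535975 0.0
244 268 [0.41786536 0.21528891 0.144     ]
```

View pics/r4c.png

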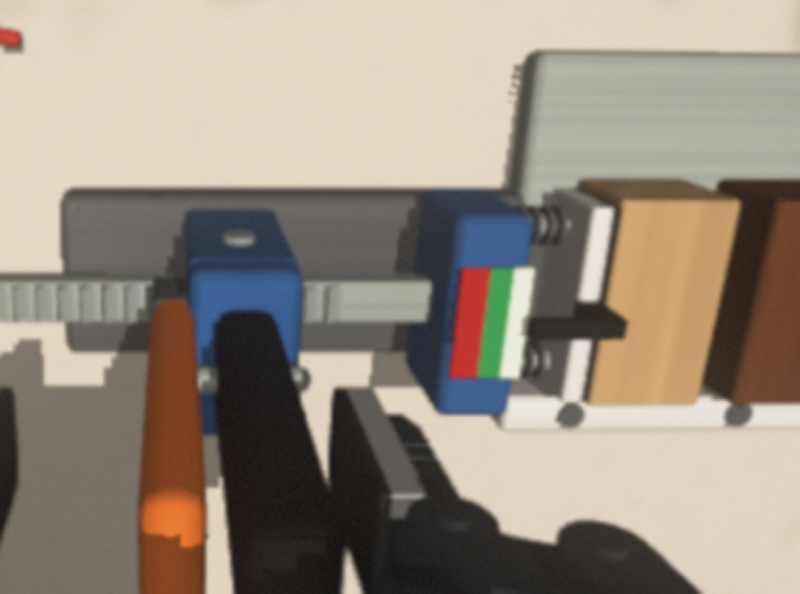

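The trigger has not come back: the plate still stands about 4 mm from the post with no finger on it. I press it again and release quickly, to see whether it frees itself.

>>> {"op": "play_rows", "data": {"deltas": [[0,0.01,0,0,0,0,0.55],[0,0.018,0,0,0,0,0.64],[0,0.019,0,0,0,0,0.67],[0,0.019,0,0,0,0,0.672],[0,0.018,0,0,0,0,0.4],[0,0.0,0,0,0,0,0.3],[0,0.0,0,0,0,0,0.3],[0,0.0,0,0,0,0,0.3],[0,0.0,0,0,0,0,0.3]], "newtons": 20}}

```text
clock: 17.0
position: [0.4136, 0.2047, 0.0969]
tool_rot: [3.141, -0.0, 1.563]
force: [-0.2, 0.1, 0.1]
grip_width: 0.0601
finger_force: 0.0
```

```bash
cat > tr.py <<'E'
from h import *
import sys
C=cam('wrist');s=observe();f=grab_frame('wrist');cv2.imwrite(f'pics/{sys.argv[1]}.png',f[:,:,::-1])
h=cv2.cvtColor(f,cv2.COLOR_RGB2HSV); m=cv2.inRange(h,np.array((3,150,40)),np.array((16,255,255)));m[:,320:]=0;m[:,:60]=0
for r in(240,270,290):
    x=np.where(m[r])[0]
    if len(x): print(r,x.min(),x.max(),onz(C,(x.max(),r),.144).round(4))
print(s['clock'],s['position'].round(4),s['force'].round(1),round(s['grip_width'],4),round(s['finger_force'],1))
E
python3 tr.py r5; python3 m.py r5
```

```text
240 247 264 [0.4166 0.2352 0.144 ]
270 245 267 [0.4176 0.2236 0.144 ]
290 243 267 [0.4176 0.2153 0.144 ]
17.0 [0.4136 0.2047 0.0969] [-0.2  0.1  0.1] 0.0601 0.0
17.05 [0.4136 0.2047 0.0968] [0.6 0.2 0.5] 0.0597 0.0
travel from first frame mm 26.6 302 [(-8, 7.5, 1), (-6, 7.0, 5), (-4, 7.5, 6), (-2, 7.0, 46), (0, 7.0, 46), (2, 7.0, 46), (4, 17.0, 21), (6, 17.0, 16), (8, None, 0)]
```

Still stuck. I will pull it back by hand: grip the plate by its sides from above, well clear of the post, and draw it toward -y of the clamp.

>>> {"op": "play_rows", "data": {"deltas": [[0,0,-0.08,0,0,0,0.3],[0,0,-0.16,0,0,0,0.3],[0,-0.012,-0.17,0,0,-0.07,0.3],[0,-0.012,-0.17,0,0,-0.14,0.3],[0,-0.012,-0.17,0,0,-0.21,0.3],[0,-0.012,-0.17,0,0,-0.28,0.3],[0,-0.012,-0.17,0,0,-0.35,0.3],[0,-0.012,-0.17,0,0,-0.42,0.3],[0,-0.012,-0.17,0,0,-0.49,0.3],[0,-0.012,-0.17,0,0,-0.56,0.3]]}}

```text
clock: 18.1
position: [0.4076, 0.2046, 0.1818]
tool_rot: [3.142, 0.0, 2.742]
force: [0.1, -0.4, 0.5]
grip_width: 0.0599
finger_force: 0.0
```

>>> {"op": "play_rows", "data": {"deltas": [[0,0,0,0,0,-0.07,0.3],[0,0,0,0,0,-0.14,0.3],[0,0,0,0,0,-0.192,0.3],[0,0,0,0,0,-0.192,0.3],[0,0,0,0,0,-0.192,0.3]]}}

```text
clock: 18.6
position: [0.4076, 0.2045, 0.1818]
tool_rot: [3.142, -0.0, 3.134]
force: [-0.1, 1.0, 0.7]
grip_width: 0.0603
finger_force: 0.0
```

```bash
python3 - <<'E'
from h import *
s=observe();print(s['clock'],s['position'],s['tool_rot'],s['qpos'].round(2))
C=cam('wrist');f=grab_frame('wrist');cv2.imwrite('pics/t1.png',f[:,:,::-1])
for c in blobs(f,(3,150,40),(16,255,255),80):
    r=cv2.boundingRect(c);x,y,w,h=r;print(r,[onz(C,p,.144)[:2].round(4).tolist() for p in((x,y),(x+w,y),(x,y+h),(x+w,y+h))])
E
```

```text
18.6 [0.40758532 0.20453725 0.18176653] [ 3.14159175e+00 -7.70635734e-05  3.13436749e+00] [-0.41  0.33 -0.22  2.07  0.11  0.75  0.86]
(45, 275, 23, 21) [[0.4468, 0.0618], [0.4467, 0.0778], [0.4637, 0.0579], [0.4635, 0.0743]]
(237, 165, 40, 42) [[0.372, 0.1937], [0.3722, 0.2172], [0.3985, 0.193], [0.3987, 0.2175]]
```

Seen from above, the trigger's inner face is now at x = 0.3985, which is the released position: it came back after I withdrew. I return to the squeezing pose and check it there.

>>> {"op": "play_rows", "data": {"deltas": [[-0.01,0,0,0,0,0.07,0.3],[-0.01,0,0,0,0,0.14,0.3],[-0.01,0,0,0,0,0.21,0.3],[-0.01,0,0,0,0,0.28,0.3],[-0.01,0,0,0,0,0.35,0.3],[-0.01,0,0,0,0,0.42,0.3],[-0.01,0,0,0,0,0.49,0.3],[-0.01,0,0,0,0,0.56,0.3],[-0.01,0,0,0,0,0.63,0.3],[-0.01,0,0,0,0,0.7,0.3]]}}

```text
clock: 19.65
position: [0.4125, 0.2048, 0.1819]
tool_rot: [3.141, -0.0, 1.664]
force: [0.1, 0.0, 0.7]
grip_width: 0.0596
finger_force: 0.0
```

>>> {"op": "play_rows", "data": {"deltas": [[0,0,0,0,0,0.05,0.3],[0,0,0,0,0,0.05,0.3],[0,0,0.06,0,0,0.05,0.3],[0,0,0.12,0,0,0.05,0.3],[0,0,0.17,0,0,0.05,0.3],[0,0,0.17,0,0,0.05,0.3],[0,0,0.17,0,0,0.05,0.3]]}}

```text
clock: 20.35
position: [0.4125, 0.2046, 0.0972]
tool_rot: [-3.141, 0.0, 1.568]
force: [0.7, 0.5, 0.4]
grip_width: 0.0596
finger_force: 0.0
```

```bash
python3 tr.py r6; python3 m.py r6
```

```text
240 210 230 [0.4039 0.235  0.144 ]
270 200 228 [0.4028 0.2233 0.144 ]
290 193 225 [0.4015 0.215  0.144 ]
20.35 [0.4125 0.2046 0.0972] [0.7 0.5 0.4] 0.0596 0.0
20.4 [0.4129 0.2049 0.0978] [ 0.2 -0.7  0.2] 0.0596 0.0
travel from first frame mm 26.7 308 [(-8, 10.5, 1), (-6, 7.5, 4), (-4, 7.5, 6), (-2, 7.0, 46), (0, 7.0, 46), (2, 7.0, 46), (4, 17.0, 21), (6, 17.5, 16), (8, None, 0)]
```

>>> {"op": "play_rows", "data": {"deltas": [[0,0.002,0,0,0,0,0.42],[0,0.004,0,0,0,0,0.46],[0,0.008,0,0,0,0,0.51],[0,0.012,0,0,0,0,0.56],[0,0.016,0,0,0,0,0.61],[0,0.02,0,0,0,0,0.665],[0,0.02,0,0,0,0,0.665],[0,0.02,0,0,0,0,0.665]], "newtons": 20}}

```text
clock: 21.25
position: [0.4226, 0.2046, 0.0967]
tool_rot: [3.141, 0.0, 1.567]
force: [0.7, 0.4, 1.0]
grip_width: 0.0288
finger_force: 1.1
```

```bash
python3 m.py s4
```

```text
21.25 [0.4226 0.2046 0.0967] [0.7 0.4 1. ] 0.0288 1.1
travel from first frame mm 38.3 301 [(-8, 10.0, 2), (-6, 7.0, 4), (-4, 7.0, 7), (-2, 7.0, 36), (0, 6.5, 47), (2, 7.0, 46), (4, 7.5, 41), (6, 16.5, 18), (8, 24.0, 1)]
```

>>> {"op": "play_rows", "data": {"deltas": [[0,-0.01,0,0,0,0,0.5],[0,-0.02,0,0,0,0,0.35],[0,-0.02,0,0,0,0,0.3],[0,-0.02,0,0,0,0,0.3]]}}

```text
clock: 21.7
position: [0.4123, 0.2048, 0.0969]
tool_rot: [-3.142, -0.0, 1.568]
force: [0.8, 0.4, -0.8]
grip_width: 0.0597
finger_force: 0.0
```

```bash
python3 tr.py r7; python3 m.py r7
```

```text
240 250 267 [0.4161 0.2353 0.144 ]
270 248 270 [0.4173 0.2236 0.144 ]
290 247 271 [0.4177 0.2154 0.144 ]
21.7 [0.4123 0.2048 0.0969] [ 0.8  0.4 -0.8] 0.0597 0.0
21.75 [0.4125 0.2047 0.0968] [-0.7  0.3 -0.4] 0.0599 0.0
travel from first frame mm 38.4 311 [(-8, 9.0, 1), (-6, 8.0, 3), (-4, 6.5, 5), (-2, 7.0, 36), (0, 6.5, 47), (2, 6.5, 47), (4, 7.5, 39), (6, 16.0, 17), (8, 23.0, 1)]
```

The jaw gained another 12 mm with the pointer still in the white, but the trigger is sticking again. I lift straight up to see whether that alone frees it.

>>> {"op": "play_rows", "data": {"deltas": [[0,0,-0.08,0,0,0,0.2],[0,0,-0.12,0,0,0,0.2],[0,0,-0.12,0,0,0,0.2]]}}

```text
clock: 22.1
position: [0.4137, 0.2053, 0.159]
tool_rot: [3.138, -0.002, 1.567]
force: [-0.1, -0.2, -0.7]
grip_width: 0.0679
finger_force: 0.0
```

```bash
python3 tr.py r8; python3 - <<'E'
from h import *
C=cam('wrist');f=cv2.imread('pics/r8.png')[:,:,::-1].copy()
for c in blobs(f,(3,150,40),(16,255,255),80):
    x,y,w,h=cv2.boundingRect(c)
    if 60<x<320: print((x,y,w,h),onz(C,(x,y+h-12),.144).round(4))
E
```

```text
240 248 263 [0.4175 0.2042 0.144 ]
22.1 [0.4137 0.2053 0.159 ] [-0.1 -0.2 -0.7] 0.0679 0.0
(248, 180, 16, 77) [0.4086 0.2016 0.144 ]
```

>>> {"op": "play_rows", "data": {"deltas": [[0,0,0,0,0,0,0.3],[0,0,0,0,0,0,0.3],[0,0,0,0,0,0,0.3],[0,0,0,0,0,0,0.3],[0,0,0,0,0,0,0.3],[0,0,0,0,0,0,0.3],[0,0,0,0,0,0,0.3]]}}

```text
clock: 22.85
position: [0.4125, 0.2047, 0.1568]
tool_rot: [-3.142, 0.0, 1.567]
force: [0.4, 0.5, -0.0]
grip_width: 0.0599
finger_force: 0.0
```

```bash
python3 tr.py r9
```

```text
240 250 266 [0.4179 0.2047 0.144 ]
22.85 [0.4125 0.2047 0.1568] [ 0.4  0.5 -0. ] 0.0599 0.0
```

>>> {"op": "play_rows", "data": {"deltas": [[0,0,0,0,0,0,0.3],[0,0,0,0,0,0,0.3],[0,0,0,0,0,0,0.3],[0,0,0,0,0,0,0.3],[0,0,0,0,0,0,0.3],[0,0,0,0,0,0,0.3],[0,0,0,0,0,0,0.3]]}}

```text
clock: 23.6
position: [0.4125, 0.2047, 0.1568]
tool_rot: [-3.142, 0.0, 1.567]
force: [0.3, -0.7, -0.4]
grip_width: 0.06
finger_force: 0.0
```

```bash
python3 tr.py r10
```

```text
240 250 266 [0.4179 0.2047 0.144 ]
23.6 [0.4125 0.2047 0.1568] [ 0.3 -0.7 -0.4] 0.06 0.0
```

>>> {"op": "play_rows", "data": {"deltas": [[0,0,-0.05,0,0,0,0.3],[0,0,-0.05,0,0,0,0.3],[0,0,-0.05,0,0,0,0.3]]}}

```text
clock: 23.95
position: [0.4126, 0.2048, 0.182]
tool_rot: [3.141, -0.001, 1.568]
force: [0.9, 0.5, -0.4]
grip_width: 0.06
finger_force: 0.0
```

```bash
python3 tr.py r11; python3 - <<'E'
from h import *
C=cam('wrist');f=cv2.imread('pics/r11.png')[:,:,::-1].copy()
for c in blobs(f,(3,150,40),(16,255,255),40):
    x,y,w,h=cv2.boundingRect(c); print((x,y,w,h),onz(C,(x+w,y+h-8),.144).round(4))
E
```

```text
23.95 [0.4126 0.2048 0.182 ] [ 0.9  0.5 -0.4] 0.06 0.0
(251, 172, 14, 66) [0.4179 0.199  0.144 ]
(462, 146, 39, 58) [0.5642 0.221  0.144 ]
```

>>> {"op": "play_rows", "data": {"deltas": [[0,-0.01,0,0,0,-0.07,0.3],[0,-0.01,0,0,0,-0.14,0.3],[0,-0.01,0,0,0,-0.21,0.3],[0,-0.01,0,0,0,-0.28,0.3],[0,-0.01,0,0,0,-0.35,0.3],[0,-0.01,0,0,0,-0.42,0.3],[0,-0.01,0,0,0,-0.49,0.3],[0,-0.01,0,0,0,-0.56,0.3],[0,-0.01,0,0,0,-0.63,0.3],[0,-0.01,0,0,0,-0.7,0.3]]}}

```text
clock: 25.0
position: [0.4072, 0.2045, 0.1811]
tool_rot: [-3.141, -0.001, 3.04]
force: [-0.7, -0.2, -0.4]
grip_width: 0.0596
finger_force: 0.0
```

>>> {"op": "play_rows", "data": {"deltas": [[0,0,0,0,0,-0.05,0.3],[0,0,0,0,0,-0.05,0.3],[0,0,0,0,0,-0.05,0.3]]}}

```text
clock: 25.3
position: [0.4073, 0.2045, 0.1814]
tool_rot: [-3.141, -0.001, 3.135]
force: [-0.3, 0.1, 0.5]
grip_width: 0.0599
finger_force: 0.0
```

```bash
cat > tr2.py <<'E'
from h import *
import sys
s=observe();print(s['clock'],s['position'].round(4),s['tool_rot'].round(3))
C=cam('wrist');f=grab_frame('wrist');cv2.imwrite(f'pics/{sys.argv[1]}.png',f[:,:,::-1])
for c in blobs(f,(3,150,40),(16,255,255),80):
    x,y,w,h=cv2.boundingRect(c)
    if 200<x<320: print((x,y,w,h),'inner face x',onz(C,(x+w/2,y+h),.144).round(4))
E
python3 tr2.py t2
```

```text
25.3 [0.4073 0.2045 0.1814] [-3.141e+00 -1.000e-03  3.135e+00]
(238, 187, 39, 50) inner face x [0.4185 0.2054 0.144 ]
```

The trigger is still at x = 0.4185, fully squeezed, so I grip its sides and pull it back gently by 18 mm.

>>> {"op": "play_rows", "data": {"deltas": [[0,0,0.08,0,0,0,0.3],[0,0,0.14,0,0,0,0.3],[0,0,0.163,0,0,0,0.4],[0,0,0.163,0,0,0,0.6],[0,0,0.163,0,0,0,0.74],[0,0,0.163,0,0,0,0.74],[0,0,0.163,0,0,0,0.74],[0.005,0,0.163,0,0,0,0.74],[0.01,0,0.163,0,0,0,0.74],[0.015,0,0.163,0,0,0,0.74]], "newtons": 20}}

```text
clock: 26.35
position: [0.4002, 0.2047, 0.1009]
tool_rot: [3.141, 0.001, 3.138]
force: [-0.6, -3.9, 7.7]
grip_width: 0.0255
finger_force: 25.2
```

```bash
python3 tr2.py t3
```

```text
26.35 [0.4002 0.2047 0.1009] [3.141e+00 1.000e-03 3.138e+00]
(224, 225, 66, 101) inner face x [0.4098 0.2052 0.144 ]
```

It comes back freely. I finish the pull and let go.

>>> {"op": "play_rows", "data": {"deltas": [[0.006,0,0,0,0,0,0.74],[0.012,0,0,0,0,0,0.74],[0.018,0,0,0,0,0,0.74],[0.022,0,0,0,0,0,0.74],[0.023,0,0,0,0,0,0.74],[0.023,0,0,0,0,0,0.4],[0.023,0,0,0,0,0,0.3],[0.023,0,-0.08,0,0,0,0.3],[0.01,0,-0.163,0,0,0,0.3],[0.0,0,-0.163,0,0,0,0.3]]}}

```text
clock: 27.4
position: [0.4021, 0.2061, 0.1862]
tool_rot: [3.138, 0.006, 3.138]
force: [1.0, 0.2, -0.8]
grip_width: 0.0597
finger_force: 0.0
```

```bash
python3 tr2.py t4
```

```text
27.4 [0.4021 0.2061 0.1862] [3.138 0.006 3.138]
(240, 346, 37, 6) inner face x [0.5122 0.2076 0.144 ]
(235, 169, 38, 43) inner face x [0.3984 0.205  0.144 ]
```

The trigger is back to released (0.3984). Since it sticks when squeezed, I will keep hold of its sides at this yaw and pump with the arm, so the same grip both pushes and pulls.

>>> {"op": "play_rows", "data": {"deltas": [[0.025,0,0,0,0,0,0.3],[0.025,0,0.08,0,0,0,0.3],[0.025,0,0.14,0,0,0,0.3],[0.025,0,0.163,0,0,0,0.4],[0.025,0,0.163,0,0,0,0.6],[0.025,0,0.163,0,0,0,0.74],[0.025,0,0.163,0,0,0,0.74],[0.025,0,0.163,0,0,0,0.74],[0.025,0,0.163,0,0,0,0.74]], "newtons": 60}}

```text
clock: 28.35
position: [0.3876, 0.2048, 0.1008]
tool_rot: [3.141, 0.0, 3.138]
force: [-2.0, -0.2, -3.0]
grip_width: 0.0251
finger_force: 61.5
```

```bash
python3 tr2.py t5; python3 - <<'E'
from h import *
# which fixed camera sees the green band / pointer?
for n in('top','scene'):
    f=grab_frame(n);cv2.imwrite(f'pics/{n}_t5.png',f[:,:,::-1])
    for c in blobs(f,(45,110,60),(75,255,255),3):
        x,y,w,h=cv2.boundingRect(c); print(n,(x,y,w,h),onz(cam(n),(x+w/2,y+h/2),.048).round(4))
E
```

```text
28.35 [0.3876 0.2048 0.1008] [3.141 0.    3.138]
(224, 227, 66, 102) inner face x [0.3985 0.2053 0.144 ]
scene (219, 255, 7, 4) [0.5079 0.1933 0.048 ]
scene (26, 163, 23, 20) [0.9322 0.4481 0.048 ]
scene (2, 21, 9, 8) [2.0294 0.4192 0.048 ]
```

>>> {"op": "play_rows", "data": {"deltas": [[-0.006,0,0,0,0,0,0.74],[-0.012,0,0,0,0,0,0.74],[-0.018,0,0,0,0,0,0.74],[-0.024,0,0,0,0,0,0.74],[-0.024,0,0,0,0,0,0.74]]}}

```text
clock: 29.0
position: [0.4, 0.2047, 0.1007]
tool_rot: [3.142, 0.001, 3.138]
force: [-4.1, -3.3, 9.2]
grip_width: 0.0251
finger_force: 63.1
```

>>> {"op": "play_rows", "data": {"deltas": [[-0.004,0,0,0,0,0,0.74],[-0.008,0,0,0,0,0,0.74],[-0.012,0,0,0,0,0,0.74],[-0.014,0,0,0,0,0,0.74],[-0.014,0,0,0,0,0,0.74]]}}

```text
clock: 29.5
position: [0.4067, 0.2046, 0.1007]
tool_rot: [-3.141, 0.0, 3.138]
force: [-5.4, -2.6, 9.3]
grip_width: 0.0249
finger_force: 63.4
```

```bash
cat > sc.py <<'E'
from h import *
import sys
s=observe();print(s['clock'],s['position'].round(4),s['force'].round(1),round(s['finger_force'],1))
C=cam('scene');f=np.mean([grab_frame('scene').astype(float) for _ in range(3)],0).astype(np.uint8);cv2.imwrite(f'pics/{sys.argv[1]}.png',f[:,:,::-1])
h=cv2.cvtColor(f,cv2.COLOR_RGB2HSV)
m=cv2.inRange(h,np.array((45,100,50)),np.array((75,255,255)));m[:,:170]=0;m[:200]=0
ys,xs=np.nonzero(m);G=onz(C,(xs.mean(),ys.mean()),.048);print('green',G.round(4),len(xs),'travel',round((G[0]-.4698)*1e3,1))
x0,y0=int(xs.mean()),int(ys.mean())
for dy in(.010,.006,.002,-.002,-.006,-.010):
    row=''
    for x in np.arange(-.009,.0101,.0015):
        p=proj(C,[G[0]+x,.2045+dy,.048]); H,S,V=h[int(round(p[1])),int(round(p[0]))]
        row+='k' if V<70 else 'w' if S<60 else 'g' if 40<H<80 else 'r' if H<12 or H>165 else 'b' if 100<H<135 else '.'
    print(dy,row)
E
python3 sc.py u1
```

```text
29.5 [0.4067 0.2046 0.1007] [-5.4 -2.6  9.3] 63.4
green [0.522  0.1938 0.048 ] 15 travel 52.2
0.01 kkkkkkkkkkkkk
0.006 kkkkkkkkkkkkk
0.002 kkkkkkkkkkkkk
-0.002 kkkkkkkkkkkkk
-0.006 rrrr.ggggwwww
-0.01 rrrr..ggwwwww
```

Jaw travel is now about 52 mm with a low force, so the row is nearly closed. I pull the trigger back, then return to the yaw-90° squeeze for the last stroke, where the wrist camera sees the pointer.

>>> {"op": "play_rows", "data": {"deltas": [[0.008,0,0,0,0,0,0.74],[0.016,0,0,0,0,0,0.74],[0.026,0,0,0,0,0,0.74],[0.036,0,0,0,0,0,0.74],[0.038,0,0,0,0,0,0.74],[0.038,0,0,0,0,0,0.5],[0.038,0,0,0,0,0,0.3],[0.038,0,0,0,0,0,0.3],[0.038,0,-0.08,0,0,0,0.3],[0.038,0,-0.163,0,0,0,0.3]]}}

```text
clock: 30.65
position: [0.3868, 0.2046, 0.1822]
tool_rot: [-3.141, -0.002, 3.139]
force: [0.9, 0.7, 0.0]
grip_width: 0.0597
finger_force: 0.0
```

>>> {"op": "play_rows", "data": {"deltas": [[-0.025,0,0,0,0,0.0,0.3],[-0.05,0,0,0,0,0.07,0.3],[-0.05,0,0,0,0,0.14,0.3],[-0.05,0,0,0,0,0.21,0.3],[-0.05,0,0,0,0,0.28,0.3],[-0.05,0,0,0,0,0.35,0.3],[-0.05,0,0,0,0,0.42,0.3],[-0.05,0,0,0,0,0.49,0.3],[-0.05,0,0,0,0,0.56,0.3],[-0.05,0,0,0,0,0.63,0.3]]}}

```text
clock: 31.65
position: [0.4127, 0.2047, 0.1816]
tool_rot: [3.141, 0.0, 1.813]
force: [0.4, -1.0, 0.8]
grip_width: 0.0598
finger_force: 0.0
```

>>> {"op": "play_rows", "data": {"deltas": [[0,0,0,0,0,0.07,0.3],[0,0,0,0,0,0.12,0.3],[0,0,0,0,0,0.12,0.3],[0,0,0,0,0,0.12,0.3]]}}

```text
clock: 32.05
position: [0.4125, 0.2048, 0.1817]
tool_rot: [3.142, 0.0, 1.571]
force: [-0.7, 0.0, 0.4]
grip_width: 0.0595
finger_force: 0.0
```

```bash
python3 tr.py v1; python3 m.py v1; python3 - <<'E'
from h import *
C=cam('wrist');print(observe()['tool_rot']);f=cv2.imread('pics/v1.png')[:,:,::-1].copy()
for c in blobs(f,(3,150,40),(16,255,255),40):
    x,y,w,h=cv2.boundingRect(c); print((x,y,w,h),onz(C,(x+w,y+h-8),.144).round(4))
E
```

```text
32.05 [0.4125 0.2048 0.1817] [-0.7  0.   0.4] 0.0595 0.0
32.1 [0.4125 0.2047 0.1817] [0.2 0.5 0.5] 0.06 0.0
travel from first frame mm 51.0 145 [(-8, 8.0, 9), (-6, 9.0, 6), (-4, None, 0), (-2, 7.5, 26), (0, 6.5, 46), (2, 7.0, 44), (4, 9.0, 35), (6, None, 0), (8, None, 0)]
[3.14157189e+00 1.23140342e-05 1.57018088e+00]
(220, 171, 20, 67) [0.4024 0.199  0.144 ]
(466, 147, 41, 59) [0.5687 0.22   0.144 ]
```

>>> {"op": "play_rows", "data": {"deltas": [[0,0,0.06,0,0,0,0.3],[0,0,0.12,0,0,0,0.3],[0,0,0.169,0,0,0,0.3],[0,0,0.169,0,0,0,0.38],[0,0.002,0.169,0,0,0,0.44],[0,0.006,0.169,0,0,0,0.48],[0,0.01,0.169,0,0,0,0.52],[0,0.011,0.169,0,0,0,0.55],[0,0.011,0.169,0,0,0,0.55]], "newtons": 30}}

```text
clock: 33.05
position: [0.4178, 0.2047, 0.0977]
tool_rot: [-3.141, -0.0, 1.568]
force: [-3.1, -0.2, 5.5]
grip_width: 0.0383
finger_force: 2.6
```

```bash
python3 m.py v2
```

```text
33.05 [0.4178 0.2047 0.0977] [-3.1 -0.2  5.5] 0.0383 2.6
travel from first frame mm 53.1 299 [(-8, None, 0), (-6, 7.0, 3), (-4, 6.5, 3), (-2, 5.0, 46), (0, 3.5, 49), (2, 4.0, 47), (4, 12.5, 23), (6, 12.5, 17), (8, 12.5, 1)]
```

The pad is now compressing (about 3.5 mm, still white). I squeeze a further 3.5 mm.

>>> {"op": "play_rows", "data": {"deltas": [[0,0.001,0,0,0,0,0.565],[0,0.002,0,0,0,0,0.578],[0,0.0035,0,0,0,0,0.591],[0,0.0035,0,0,0,0,0.591],[0,0.0035,0,0,0,0,0.591]]}}

```text
clock: 33.6
position: [0.4193, 0.2047, 0.0978]
tool_rot: [-3.141, -0.0, 1.568]
force: [-4.1, -1.2, 7.6]
grip_width: 0.0352
finger_force: 5.7
```

```bash
python3 m.py v3; python3 - <<'E'
import cv2,numpy as np
from h import *
C=cam('wrist');f=cv2.imread('pics/v3.png')[:,:,::-1].copy();h=cv2.cvtColor(f,cv2.COLOR_RGB2HSV)
g=cv2.inRange(h,np.array((45,110,60)),np.array((75,255,255)));g[:,:215]=0
ys,xs=np.nonzero(g);print(xs.min(),xs.max(),ys.min(),ys.max())
for r in range(ys.min()-1,ys.max()+2,2):
    print(r,''.join('k' if V<70 else 'w' if S<70 else 'g' if 40<H<80 else 'r' if (H<12 or H>165) else 'b' if 100<H<135 else '.' for H,S,V in h[r,xs.min()-16:xs.max()+30]))
E
```

```text
33.6 [0.4193 0.2047 0.0978] [-4.1 -1.2  7.6] 0.0352 5.7
travel from first frame mm 56.0 297 [(-8, None, 0), (-6, None, 0), (-4, None, 0), (-2, 2.0, 46), (0, 0.0, 50), (2, 0.5, 48), (4, 9.5, 23), (6, 9.5, 17), (8, None, 0)]
410 422 194 235
193 kkkkkkbbbbbb.......bwb........bwwwwwwwwwwwwwwwwwwwwwwwwww.
195 kkkkkbbbbwrrrrrrrrrrr.ggggggggwwwwwwwwwwwwwwwwwwwwwwwwww..
197 kkkkkbbbbrrrrrrrrrrrr.ggggggggwwwwwwwwwwwwwwwwwwwwwwwwww..
199 kkkkkbbbbrrrrrrrrrrrrgggggggggwwwwwwwwwwwwwwwwwwwwwwwwww..
201 kkkkbbbbkrrrrrrrrrrr.ggggggggwwwwwwwwwwwwwwwwwwwwwwwwww...
203 kkkkbbbbrrrrrrrrrrrr.ggggggggwwwwwwwwwwwwwwwwwwwwwwwwww...
205 kkkkbbbbrrrrrrrrrrrrggggggggwwwwwwwwwwwwwwwwwwwwwwwwww....
207 kkkkbbbkrrrrrrrrrrr.ggggggggwwwwwwwwwwwwwwkkwwwwwwwwwk....
209 kkkbbbbkrrrrrrrrrrr.ggggggggwwwwwwwwwwwwwwkkkkkkkkkkkkk...
211 kkkbbbbrrrrrrrrrrrrggggggggwwwwwwwwwwwwwwwkkkkkkkkkkkkkkkk
213 kkbbbbkrrrrrrrrrrr.gggggggggwwwwwwwwkkkkkkkkkkkkkkkkkkkkkk
215 kkbbbbkrrrrrrrrrrr.ggggggggkkkkkkkkkkkkkkkkkkkkkkkkkkkkkkk
217 kkbbbkrrrrrrrrrrr.ggggggggkkkkkkkkkkkkkkkkkkkkkkkkkkkkkkkk
219 kkbbbkrrrrrrrrrrr.gggggggggkkkkkkkkkkkkkkkkkkkkkkkkkkkkkkk
221 kbbbkkrrrrrrrrrrr.ggggggggwwwwwwwkkkkkkkkwwwwwwwwkkk......
223 kbbbkrrrrrrrrrrrrggggggggwwwwwwwwwwwwwwwwwwwwwwwwww.......
225 kbbbkrrrrrrrrrrr.ggggggggwwwwwwwwwwwwwwwwwwwwwwwww........
227 kbbbkrrrrrrrrrrr.ggggggggwwwwwwwwwwwwwwwwwwwwwwwww........
229 bbbb.rrrrrrrrrr.ggggggggwwwwwwwwwwwwwwwwwwwwwwwww.........
231 bbbbrrrrrrrrrrr.ggggggggwwwwwwwwwwwwwwwwwwwwwwwww.........
233 bbbwrrrrrrrrrrr.gggggggwwwwwwwwwwwwwwwwwwwwwwwwww.........
235 bbbwrrrrrrrrrr.ggggggggwwwwwwwwwwwwwwwwwwwwwwwww..........
```

The pointer, corrected for its height, is 0 to 0.5 mm from the green centre, at about 7 mm of compression, and it moves 1:1 with the jaw, so the row is tight. I add a last 0.8 mm and hold.

>>> {"op": "play_rows", "data": {"deltas": [[0,0.0008,0,0,0,0,0.6],[0,0.0008,0,0,0,0,0.6],[0,0.0008,0,0,0,0,0.6],[0,0.0008,0,0,0,0,0.6],[0,0.0008,0,0,0,0,0.6],[0,0.0008,0,0,0,0,0.6]]}}

```text
clock: 34.25
position: [0.4197, 0.2047, 0.0978]
tool_rot: [-3.141, -0.0, 1.568]
force: [-5.6, -0.6, 9.3]
grip_width: 0.0345
finger_force: 6.6
```

```bash
python3 m.py v4; python3 - <<'E'
from h import *
C=cam('wrist');f=cv2.imread('pics/v4.png')[:,:,::-1].copy();h=cv2.cvtColor(f,cv2.COLOR_RGB2HSV)
O=np.array([.5485,.209])
# fence-side end of each stave top: scan at z=.038 in clamp x for last wood pixel
for y in(12,20,28,44,52,60,76,84):
    r=''
    for x in range(-40,50,3):
        p=proj(C,[O[0]+y/1e3,O[1]-x/1e3,.038]); u,v=int(round(p[0])),int(round(p[1]))
        if not(0<=u<512 and 0<=v<384): r+='?';continue
        H,S,V=h[v,u]; r+='W' if H<22 and S>85 and V>35 else '.'
    print(y,r)
r=''
for y in range(-5,112,2):
    p=proj(C,[O[0]+y/1e3,O[1]-.005,.038]);u,v=int(round(p[0])),int(round(p[1]));r+='%s '%(tuple(map(int,h[v,u])),) if u<512 else '?'
print(r)
E
```

```text
34.25 [0.4197 0.2047 0.0978] [-5.6 -0.6  9.3] 0.0345 6.6
travel from first frame mm 56.6 297 [(-8, None, 0), (-6, None, 0), (-4, None, 0), (-2, 1.0, 46), (0, -0.5, 50), (2, 0.0, 48), (4, 9.5, 22), (6, 9.5, 16), (8, 16.5, 1)]
12 ....WWWWWWWWWWWWW.WWWWWWW.....
20 ....WWWWWWWWWWWWWWWWWWWWW.....
28 ....WWWWWWWWWWWWWWWWWWWWW.....
44 ?????WWWWWWWWWWWWWWWWWWWW.....
52 ????????????????WWWWWWWWW.....
60 ??????????????????????????....
76 ??????????????????????????????
84 ??????????????????????????????
(15, 26, 80) (19, 29, 71) (17, 56, 41) (15, 47, 43) (13, 50, 46) (16, 92, 69) (16, 114, 145) (16, 118, 198) (16, 118, 203) (16, 117, 199) (16, 118, 199) (16, 119, 199) (16, 119, 199) (16, 120, 202) (16, 119, 205) (17, 119, 205) (16, 119, 195) (16, 118, 194) (16, 120, 194) (16, 120, 194) (16, 120, 192) (12, 140, 93) (11, 149, 99) (11, 148, 107) (11, 146, 105) (11, 147, 104) (11, 154, 104) (11, 148, 105) (10, 151, 103) ??????????????????????????????
```

Everything checks. The light and dark staves abut and end at the fence line (x ≈ 33–35 mm). The far stave was out of this last frame, but the pad compresses 1:1 with the jaw. The pointer is at the green centre, and the squeeze force of about 12 N fits the green range. I hand in while holding.

```bash
python3 -c "
from workcell import *
print(job_done())"
```

```text
the job is handed in; nothing more can be done
None
```

I handed the job in at about 34 s with the trigger held part-squeezed and the pointer measured at the middle of the green band; all three staves were pushed flush before pumping, though the far stave was out of the last camera frame, and the trigger stuck in mid-job so I pulled it back by hand.

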